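Pack the shakers and latch the carrier shut

ROBOT

A 6-joint arm with a two-finger parallel gripper is mounted at the origin on a cart in front of the work surface, level with it; the furniture and walls round the work are solid. World frame = base frame: x ahead of the robot, y to its left, z up, the work surface at z = 0. Lengths are in m, angles in rad, forces in N, time in s.
With the tool pointing down it reaches from about 0.275 to 0.85 m from the base axis. Payload 5.2 kg.
Tool frame: the origin (TCP) lies on the centre line of the jaws, within the pads' length; the fingertips stand 17 mm ahead of it and the grasp point (between the pads) lies 2 mm behind it; z points along the fingers, y is the line along which they close (so a half turn about z gives the same grasp; the last joint's range is limited). The gripper opens to 85 mm and grips with 20 to 120 N. Pads are 22 mm wide; open, the fingers measure 114 mm over their backs; the gripper's body (76 mm by 85 mm) begins 54 mm behind the grasp point. The pads swing forward as they close: fully open they stand 13 mm farther back than shut.
Start: joints at [-1.337, 0.259, 1.535, -0, 1.348, -0.203], TCP at [0.233, -0.498, 0.248] pointing down, gripper open.
Joint ranges: [-3.14, 3.14], [-0.91, 2.08], [0.19, 2.58], [-1.22, 4.36], [0.22, 2.71], [-3.12, 3.12]. Speed limits (rad/s): [2.57, 2.57, 3.14, 3.14, 3.14, 3.14].

INTERFACE

Orientations are given as a unit quaternion [x, y, z, w].
In Python, from workcell import sense, snapshot, workorder gives the robot as it stands.
- The arm moves only by the tool drive_tool, never from a script. Its argument "moves" is a list of rows, each an object with "linear": the shift along the world's x, y, z in m, a list of three; "rot": the turn, a rotation vector about the world's x, y, z in rad, a list of three; "jaw": the gripper's target within -1 to 1 (shut at 1, half-way at 0, fully open at -1). In form: [{"linear": [dx, dy, dz], "rot": [rx, ry, rz], "jaw": jaw}, ...]. A call has 1 to 8 rows; each row is the pose to reach, as a shift and turn from the pose commanded when the call began; what a row does not reach only later rows make up. A row lasts 1/8 s, in which the tool goes at most 62.5 mm and 10.7 degrees, less where a joint would pass 70% of its speed; a pose out of reach is approached as far as the arm can. A call with a gripper value outside its range is refused whole. The fingers move at their own pace and stop on an object; "squeeze" is the grip in N (left out, the last holds). Time passes only in rows, so rows that repeat a pose let the fingers close. It gives the time, the measured TCP pose, the force, the opening and the grip force at its end, in the units of the state.
- sense(): the state, without advancing time (a new reading comes with each control period).
- snapshot(name): name is "scene" or "top" or "wrist"; returns a dict with "frame" (400x640x3 uint8, red, green, blue), "fx", "fy", "cx", "cy" (pixels), "xyz" and "rotation" of the camera in the world. Camera axes: x right, y up, looking along -z (the intrinsics and any distortion apply to the point x, -y, -z); pixel columns grow to the right and rows downward; lengths in m; the calibration is good to about 2 mm. A picture is of the moment at which its call begins. There is no depth.
- workorder.sign_off(): hands the job in; it is judged then, once.
The state is a dict: "time_s": time; "q": joint angles; "qd": joint speeds; "tau": joint torques, N m; "tcp_pos": TCP position; "orientation": TCP orientation; "ft_force": force on the tool from outside, world axes, zero at the start; "ft_torque": the same for the moment, N m; "opening": finger opening in m; "gripper_force": force on a finger pad.
Only numpy, scipy, OpenCV 4.12 (cv2) and the standard library are available. Lean on these libraries where they do the work, as an engineer would, in place of code of your own. Each camera call takes 0.05 s, during which the arm holds its last target. There are 200 camera calls.

TASK

Stand every salt and pepper shaker that is out on the worktop upright in a bay of its own in the carrier (there may be three or four of them). Then swing the blue lid down and press its front edge or tabs down until it clicks shut, hook the latch's wire bail over the keeper on the lid, and press the lever back past centre until it lies flat. Leave the jam jar, the mustard jar and the green cup where they are.

Things in the scene. Friction and masses are not known exactly. Their poses are not given: they have to be found in the camera images.
- carrier: Grey tray fixed on a 22 mm plinth. Origin: under the middle of its bay row; x from the latch side (near the robot) to the hinge side, y left along the row, z up. In mm: 228 long in y, x -40 to 31, floor top z 4, walls to z 60 (front wall x -40 to -27, others 4 thick). A latch deck 48 wide juts from the front to x -161, top at z 48. Spring roller catches at y -45 and 45 outside the front wall.
- bay0 (a point): Centre of the floor of the rightmost (-y) of four bays in a row, where a shaker's underside centre stands. Each bay is 54 (x) by 52 mm (y) clear with dividers as high as the walls: 4 to 5 mm of play each way, and the caps stand above the walls. Any shaker may go in any bay.
- bay1 (a point): The same for the second bay from the right.
- bay2 (a point): The same for the second bay from the left.
- bay3 (a point): The same for the leftmost (+y) bay.
- lid (a joint): Angle of the blue hollow lid (0.25 kg): 0 shut, 1.95 wide open, leaning away from the robot, as at the start. Damped: below about 1.0 it sinks shut by itself and rests ajar at about 0.14 on the spring catches; about 8 N down on a tab clicks it past them to 0, where they hold it (on the lid's top the finger drags, so it takes more). Shut, carrier frame, mm: x -40 to 31, z 61 to 101.
- lid_hinge (a point): Middle of the lid's hinge axis (carrier frame, mm: 31, 0, 60). Its axes turn with the lid: x away from the robot when shut, y along the axis, z up when shut.
- tab_left (a point): Middle of the outer end of the left lift tab, a plate 30 mm wide (y), 5 thick, sticking 30 mm out of the lower edge of the lid's front face. In the lid's axes from the hinge, mm: (-101, 78, 4.5). With the lid open the tab points up and can be pushed from behind, towards the robot, to swing the lid down; with the lid down, press on it to click the lid shut (its top at carrier z 67 then).
- tab_right (a point): The same for the right tab: (-101, -78, 4.5) in the lid's axes.
- keeper_seat (a point): Where the bail's crossbar lies when drawn tight. The steel keeper, 24 mm wide, sticks out of the lid's front face. Axes as the lid's. From here, mm: upright plate x -7.5 to -2.5; lip on top of it x -7.5 to 2.5, z 9 to 13; bottom web to x 28.5, top at z -4; lid's front face at x 28.5. The bar drops in from above between lip and face.
- lever (a joint): Toggle lever: 0 flat, pointing to the robot (latched); 1.57 upright; 2.18 leaning over the keeper side at its stop. Stays where left. To hook the bail it must be at 1.7 or more (further back the bail is too short and lands on the keeper). Pressing it back and down draws the hooked bail tight, up to 4 N at the tip, over centre near 0.2; then it stays down.
- lever_pivot (a point): Middle of the lever's pivot axis (carrier frame, mm: -123.5, 0, 72).
- lever_tip (a point): Rounded end of the steel lever with a red pad: 24 mm wide, 5 to 8 mm thick; this point is 60 mm from the pivot, the end 64 mm.
- bail_bar (a point): Middle of the bail's crossbar: U loop of 5 mm wire, arms 40 mm apart beside the lever, bar 70 mm from its pins, which sit on the lever 18 mm from the pivot (14 degrees under its line when flat). Swings freely, falls by gravity. Starts folded back to the robot's side, 0.9 rad behind the lever's line; pushed over the top it falls forward. It must not lie forward while the lid comes down.
- salt_a: Glass shaker of white salt, grey perforated domed cap, 44 mm across, 90 tall (cap 34 across, from 66 to 90 mm up), about 0.15 kg with a weighted foot. Origin: centre of its underside; z up. To be packed; may be absent (None).
- salt_b: Glass shaker of white salt, grey perforated domed cap, 44 mm across, 90 tall (cap 34 across, from 66 to 90 mm up), about 0.15 kg with a weighted foot. Origin: centre of its underside; z up. To be packed; may be absent (None).
- pepper_a: Glass shaker of ground pepper, grey perforated domed cap, 44 mm across, 90 tall (cap 34 across, from 66 to 90 mm up), about 0.15 kg with a weighted foot. Origin: centre of its underside; z up. To be packed; may be absent (None).
- pepper_b: Glass shaker of ground pepper, grey perforated domed cap, 44 mm across, 90 tall (cap 34 across, from 66 to 90 mm up), about 0.15 kg with a weighted foot. Origin: centre of its underside; z up. To be packed; may be absent (None).
- jam_jar: Bystander: jar of red jam with a yellow lid, 58 x 70 mm. Origin: centre of its underside.
- mustard_jar: Bystander: jar of mustard with a yellow lid, 60 x 80 mm. Origin: centre of its underside.
- green_cup: Bystander: green and white espresso cup, 65 x 91 x 55 mm. Origin: centre of its underside.

How it is judged:
By the outcome, as a careful person would: the job done as asked, in the order asked, and still so for the second after the job is handed in, with the robot touching nothing.
Of salt_a, pepper_a, salt_b, pepper_b only 3 to 4 are there at a start; the rules pass over those that are not, and their reading is None.
At some moment in a run one of salt_a, pepper_a, salt_b, pepper_b may be knocked a few centimetres aside while the robot is not near it.
It also fails if it takes over 200 s, if anything falls off the work surface, if the arm or the gripper's body presses on something with over 40 N, if the wrist force passes 120 N, or if a joint passes its speed limit or range.

## Working session

There is one attempt and no reset: what is moved stays moved. The work goes in short steps, Python scripts to look and compute and a tool call to move; the robot and the scene stay as the last step left them, time stands still between calls to the robot, and variables do not carry over. Pictures are saved under pics/ and viewed, at most 14 in all, crops included, and the job is handed in when it is done.

Besides the shell and the picture viewer there is one more tool, called after "Request:" as name(argument=value, ...), one argument or row to a line, values as JSON. drive_tool: Moves the arm, as the interface text tells. Its arguments: {"type":"object","properties":{"moves":{"type":"array"},"squeeze":{"type":"number"}},"required":["moves"]}

```bash
mkdir -p pics; ls; cat > h.py <<'E'
import numpy as np, cv2, pickle
from workcell import sense, snapshot, workorder
def snap(name, fn=None):
    s=snapshot(name)
    if fn: cv2.imwrite('pics/'+fn, s['frame'][:,:,::-1]); pickle.dump(s,open('pics/'+fn+'.pkl','wb'))
    return s
def ray(s,u,v):
    d=np.array([(u-s['cx'])/s['fx'],-(v-s['cy'])/s['fy'],-1.0])
    return np.array(s['xyz']), np.array(s['rotation'])@d
def onz(s,u,v,z):
    o,d=ray(s,u,v); return o+d*(z-o[2])/d[2]
def proj(s,p):
    c=np.array(s['rotation']).T@(np.array(p)-np.array(s['xyz']))
    return s['cx']+s['fx']*c[0]/-c[2], s['cy']-s['fy']*c[1]/-c[2]
def tri(s1,p1,s2,p2):
    o1,d1=ray(s1,*p1);o2,d2=ray(s2,*p2)
    t=np.linalg.lstsq(np.c_[d1,-d2],o2-o1,rcond=None)[0]
    a=o1+t[0]*d1;b=o2+t[1]*d2
    return (a+b)/2,np.linalg.norm(a-b)
E
python3 - <<'E'
from h import *
for n in('scene','top'):
    s=snap(n,n+'0.png'); print(n,[k for k in s],s['fx'],s['cx'],s['cy'],np.round(s['xyz'],3),np.round(s['rotation'],3).tolist())
print(sense())
E
```

```text
pics
scene ['frame', 'fx', 'fy', 'cx', 'cy', 'xyz', 'rotation'] 456.18568603268284 321.9512449363374 196.69911241904848 [-0.019  0.644  1.098] [-0.108, 0.316, 0.888, -0.316]
top ['frame', 'fx', 'fy', 'cx', 'cy', 'xyz', 'rotation'] 375.4867649318241 325.15227861487494 196.3920043198516 [ 0.46  -0.014  1.084] [0.024, -0.016, -0.7, 0.713]
{'time_s': 0.1, 'q': array([-1.33679099e+00,  2.59265033e-01,  1.53595511e+00, -4.03434052e-05,
        1.34799600e+00, -2.02751758e-01]), 'qd': array([ 0.00016829, -0.00142313, -0.00271921,  0.00036714, -0.00176855,
        0.0001314 ]), 'tau': array([ 3.29670031e-03, -4.46970356e+01, -2.91245466e+01, -1.18451148e-04,
        6.16840625e-03,  2.08290669e-05]), 'tcp_pos': array([ 0.23258105, -0.49791982,  0.24756798]), 'orientation': array([ 9.76248725e-01,  2.16651259e-01, -3.23515111e-05, -8.11337160e-04]), 'ft_force': array([-0.36340099,  0.57690187,  0.57960991]), 'ft_torque': array([-0.02661605,  0.05988105, -0.01394035]), 'gripper_force': 0.0, 'opening': 0.08512926179167463}
```

```bash
python3 - <<'E'
import re
t=open('h.py').read()
t=t.replace("import numpy as np, cv2, pickle","import numpy as np, cv2, pickle\nfrom scipy.spatial.transform import Rotation as R")
t=t.replace("np.array(s['rotation'])@d","R.from_quat(s['rotation']).apply(d)").replace("np.array(s['rotation']).T@(np.array(p)-np.array(s['xyz']))","R.from_quat(s['rotation']).inv().apply(np.array(p)-np.array(s['xyz']))")
open('h.py','w').write(t)
E
```

```text
(no output)
```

View pics/scene0.png

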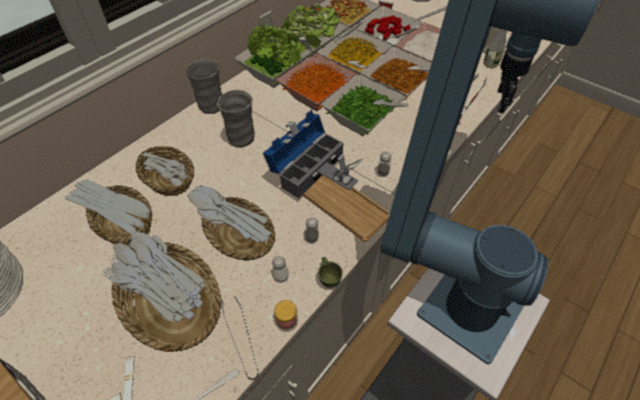

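View pics/top0.png

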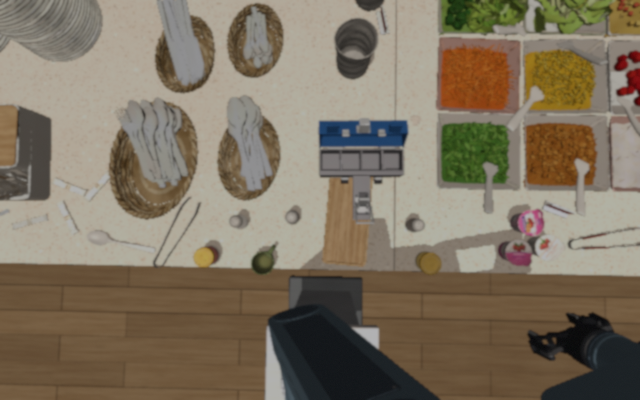

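```bash
python3 - <<'E'
from h import *
a=cv2.imread('pics/top0.png'); c=a[105:280,190:590]
b=cv2.imread('pics/scene0.png')[100:300,240:420]
cv2.imwrite('pics/c0.png',np.vstack([cv2.resize(c,(800,350),interpolation=2)]))
cv2.imwrite('pics/c1.png',cv2.resize(b,(540,600),interpolation=2))
s=pickle.load(open('pics/top0.png.pkl','rb')); t=pickle.load(open('pics/scene0.png.pkl','rb'))
for p in [(238,221),(292,215),(415,223),(545,245),(204,257),(429,262),(263,262)]: print(p,onz(s,*p,0.09).round(3))
for p in [(279,262),(312,222),(385,157)]: print(p,onz(t,*p,0.085).round(3))
# carrier walls corners at z .082
for p in [(320,150),(404,150),(320,176),(404,176),(354,220),(371,220)]: print(p,onz(s,*p,0.082).round(3))
E
```

```text
(238, 221) [0.446 0.228 0.09 ]
(292, 215) [0.465 0.086 0.09 ]
(415, 223) [ 0.45  -0.239  0.09 ]
(545, 245) [ 0.399 -0.578  0.09 ]
(204, 257) [0.35  0.315 0.09 ]
(429, 262) [ 0.349 -0.276  0.09 ]
(263, 262) [0.34  0.159 0.09 ]
(279, 262) [0.441 0.239 0.085]
(312, 222) [0.456 0.089 0.085]
(385, 157) [ 0.44  -0.243  0.085]
(320, 150) [0.641 0.015 0.082]
(404, 150) [ 0.644 -0.21   0.082]
(320, 176) [0.57  0.014 0.082]
(404, 176) [ 0.574 -0.211  0.082]
(354, 220) [ 0.454 -0.079  0.082]
(371, 220) [ 0.455 -0.124  0.082]
```

View pics/c0.png

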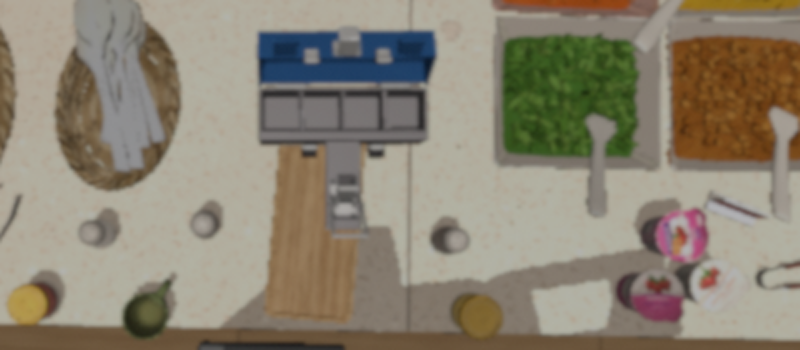

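View pics/c1.png

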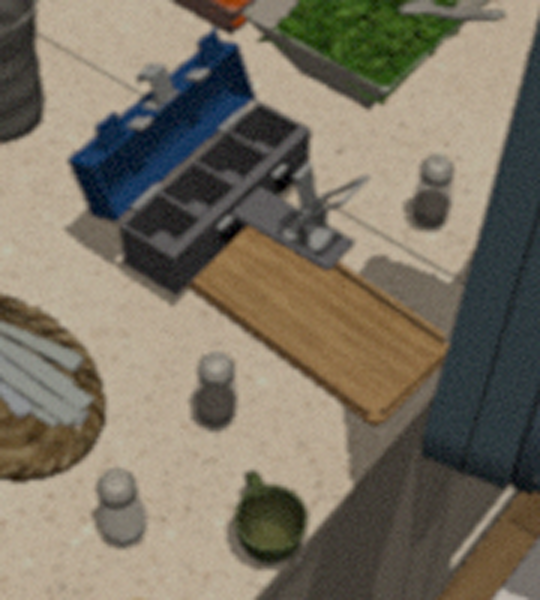

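Request:
drive_tool(
  moves=[
    {"linear": [0.035,0.043,0],"rot": [0,0,-0.07],"jaw": -1},
    {"linear": [0.07,0.086,0],"rot": [0,0,-0.14],"jaw": -1},
    {"linear": [0.105,0.129,0],"rot": [0,0,-0.21],"jaw": -1},
    {"linear": [0.14,0.172,0],"rot": [0,0,-0.28],"jaw": -1},
    {"linear": [0.175,0.215,0],"rot": [0,0,-0.35],"jaw": -1},
    {"linear": [0.21,0.257,0],"rot": [0,0,-0.42],"jaw": -1},
    {"linear": [0.21,0.257,0],"rot": [0,0,-0.42],"jaw": -1},
    {"linear": [0.21,0.257,0],"rot": [0,0,-0.42],"jaw": -1},
  ],
)

```text
time_s: 1.1
tcp_pos: [0.4425, -0.2413, 0.248]
orientation: [1.0, 0.009, -0.0, -0.0]
ft_force: [-0.7, -0.1, 0.8]
opening: 0.0851
gripper_force: 0.0
```

```bash
python3 - <<'E'
from h import *
s=snap('wrist','w1.png'); t=snap('top','t1.png')
print(s['fx'],s['xyz'],R.from_quat(s['rotation']).as_matrix().round(2).tolist(),sense()['tcp_pos'],sense()['orientation'])
cv2.imwrite('pics/v1.png',np.hstack([cv2.resize(cv2.imread('pics/w1.png'),(480,300)),cv2.imread('pics/t1.png')[100:400,200:520]]))
E
```

```text
319.56275782060743 [ 0.51867134 -0.23997558  0.37539176] [[0.02, 0.95, 0.3], [-1.0, 0.02, 0.01], [0.0, -0.3, 0.95]] [ 0.44201089 -0.24223963  0.24811555] [ 9.99968367e-01  7.94802015e-03 -3.06188982e-04  2.41265469e-05]
```

View pics/v1.png

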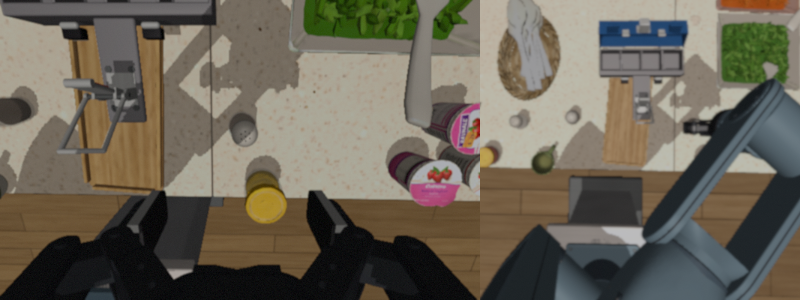

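```bash
python3 - <<'E'
from h import *
s=pickle.load(open('pics/w1.png.pkl','rb'))
f=s['frame'][140:210,290:360]
hsv=cv2.cvtColor(f,cv2.COLOR_RGB2HSV)
print('S');print(hsv[::3,::3,1]);print('V');print(hsv[::3,::3,2])
for z in(.09,.078,.066): print(z, onz(s,324,171,z).round(4))
E
```

```text
S
[[41 44 33 33 31 43 45 50 49 43 52 47 46 43 46 50 46 35 32 30 30 30 26 27]
 [37 33 32 36 38 48 46 49 44 51 47 48 47 50 47 48 49 43 37 40 29 28 26 30]
 [36 36 31 41 51 49 48 48 48 50 56 52 45 47 45 45 47 43 36 40 33 29 29 32]
 [32 39 41 46 43 48 52 48 50 49 43 42 41 43 45 45 45 45 33 45 36 30 27 30]
 [33 44 52 56 49 46 46 40 40 49 45 47 51 39 38 44 43 42 30 31 30 36 35 27]
 [43 46 54 75 57 46 49 40 45 51 40 48 47 40 47 38 43 36 27 29 30 32 31 41]
 [56 49 46 57 54 52 36 46 46 37 40 49 48 46 39 57 39 38 28 33 31 29 31 54]
 [71 56 46 48 50 50 40 48 45 47 26 22 25 29 20 40 49 36 28 27 33 29 30 29]
 [52 49 48 51 52 43 46 39 29 23 30 24 24 24 22 24 48 37 30 30 35 30 28 27]
 [48 51 47 45 44 41 47 44 30 29 25 30 25 30 26 24 26 37 36 32 31 31 30 26]
 [46 50 46 47 49 41 42 31 30 28 27 30 26 17 26 28 28 30 30 33 33 33 30 29]
 [44 48 44 49 45 23 40 26 26 29 25 23 27 23 24 24 27 24 33 41 53 35 31 29]
 [44 46 48 44 33 23 22 25 34 28 26 27 24 25 27 26 25 30 39 30 34 44 41 30]
 [50 53 43 36 33 32 26 34 27 25 32 26 28 26 31 25 26 24 36 29 28 42 35 28]
 [46 43 35 38 39 33 35 26 31 26 28 25 26 28 25 2
[... 2524 characters left out ...]
[170 171 170 170 170 167 171 169 164 156 132 124 123 120 130 162 170 171
  170 171 169 171 170 171]
 [170 170 171 170 170 171 170 170 170 169 167 169 168 168 170 171 172 172
  171 170 171 170 170 170]
 [171 170 170 171 172 172 170 171 170 165 159 169 171 171 172 170 169 169
  170 170 171 171 167 172]
 [170 172 169 169 171 171 171 171 172 170 170 171 169 171 170 170 170 170
  170 170 169 170 171 170]
 [169 172 171 170 170 171 171 170 171 171 171 171 171 171 171 170 169 171
  171 168 168 158 164 169]
 [170 170 171 171 171 171 170 165 168 171 171 171 170 169 170 171 168 161
  146 116 118 116 117 117]]
0.09 [ 0.4534 -0.2489  0.09  ]
0.078 [ 0.4507 -0.2493  0.078 ]
0.066 [ 0.4479 -0.2497  0.066 ]
```

```bash
cat >> h.py <<'E'
def cap(s,p,w=22,z=0.078,thr=31):
    # low-saturation cap blob close to the expected world point p
    u,v=map(int,proj(s,p)); f=s['frame'][v-w:v+w,u-w:u+w]
    m=cv2.medianBlur(f,5); h=cv2.cvtColor(m,cv2.COLOR_RGB2HSV)
    m=((h[...,1]<thr)&(h[...,2]>72)&(h[...,2]<166)).astype(np.uint8)
    m=cv2.morphologyEx(m,cv2.MORPH_OPEN,np.ones((5,5)))
    n,l,st,c=cv2.connectedComponentsWithStats(m)
    k=1+np.argmax(st[1:,4]) if n>1 else 0
    (cx,cy),r=cv2.minEnclosingCircle(np.argwhere(l==k)[:,::-1].astype(np.float32))
    q=(cx+u-w,cy+v-w)
    return onz(s,*q,z).round(4),np.round(q,1),round(r,1),st[k].tolist()
E
python3 - <<'E'
from h import *
s=pickle.load(open('pics/w1.png.pkl','rb'))
print(onz(s,327,178,0.078), cap(s,(.443,-.245,.078),30))
t=pickle.load(open('pics/scene0.png.pkl','rb'))
for p in [(279,262),(312,222),(385,157)]: print(cap(t,onz(t,*p,.08),12))
t=pickle.load(open('pics/top0.png.pkl','rb'))
for p in [(238,221),(292,215),(415,223)]: print(cap(t,onz(t,*p,.08),12))
E
```

```text
[ 0.44386956 -0.25233582  0.078     ] (array([ 0.4442, -0.2494,  0.078 ]), array([323.9, 177.6]), 18.3, [17, 14, 35, 34, 805])
(array([0.4458, 0.2359, 0.078 ]), array([278.5, 261.5]), 16.3, [0, 0, 24, 24, 576])
(array([0.4614, 0.0845, 0.078 ]), array([311.5, 221.5]), 16.3, [0, 0, 24, 24, 576])
(array([ 0.4454, -0.2497,  0.078 ]), array([384.5, 156.5]), 16.3, [0, 0, 24, 24, 576])
(array([0.4442, 0.2419, 0.078 ]), array([234. , 221.5]), 6.1, [3, 8, 11, 10, 92])
(array([0.4597, 0.0915, 0.078 ]), array([290.2, 216.8]), 6.1, [5, 10, 11, 10, 95])
(array([ 0.4431, -0.2511,  0.078 ]), array([418.5, 225.5]), 6.5, [10, 9, 12, 12, 122])
```

Request:
drive_tool(
  moves=[
    {"linear": [0.002,-0.0085,-0.05],"rot": [0,0,0],"jaw": -1},
    {"linear": [0.002,-0.0085,-0.11],"rot": [0,0,0],"jaw": -0.5},
    {"linear": [0.002,-0.0085,-0.165],"rot": [0,0,0],"jaw": -0.3},
    {"linear": [0.002,-0.0085,-0.165],"rot": [0,0,0],"jaw": 0},
    {"linear": [0.002,-0.0085,-0.165],"rot": [0,0,0],"jaw": 1},
    {"linear": [0.002,-0.0085,-0.165],"rot": [0,0,0],"jaw": 1},
    {"linear": [0.002,-0.0085,-0.165],"rot": [0,0,0],"jaw": 1},
    {"linear": [0.002,-0.0085,-0.165],"rot": [0,0,0],"jaw": 1},
  ],
  squeeze=35,
)

```text
time_s: 2.2
tcp_pos: [0.4451, -0.2501, 0.0843]
orientation: [1.0, 0.009, 0.001, 0.001]
ft_force: [-0.7, 0.9, -1.2]
opening: 0.032
gripper_force: 34.8
```

Request:
drive_tool(
  moves=[
    {"linear": [0,0,0.06],"rot": [0,0,0],"jaw": 1},
    {"linear": [0,0,0.12],"rot": [0,0,0],"jaw": 1},
    {"linear": [0.055,0.02,0.12],"rot": [0,0,0],"jaw": 1},
    {"linear": [0.11,0.045,0.12],"rot": [0,0,0],"jaw": 1},
    {"linear": [0.168,0.068,0.12],"rot": [0,0,0],"jaw": 1},
    {"linear": [0.168,0.068,0.12],"rot": [0,0,0],"jaw": 1},
    {"linear": [0.168,0.068,0.12],"rot": [0,0,0],"jaw": 1},
  ],
)

```text
time_s: 3.08
tcp_pos: [0.6121, -0.1814, 0.2028]
orientation: [1.0, 0.009, -0.001, -0.0]
ft_force: [-1.4, 0.0, -1.5]
opening: 0.0315
gripper_force: 35.5
```

```bash
python3 - <<'E'
from h import *
s=snap('wrist','w2.png'); print(sense()['tcp_pos'],s['xyz'])
for z in(.082,): print([np.round(proj(s,(x,y,z))).tolist() for x,y in[(.572,.0145),(.572,-.2105),(.6425,.0145),(.6425,-.2105)]])
E
```

```text
[ 0.6117253  -0.18194797  0.20311573] [ 0.68845407 -0.18018337  0.3301491 ]
[[83.0, 236.0], [349.0, 240.0], [65.0, 153.0], [353.0, 158.0]]
```

View pics/w2.png

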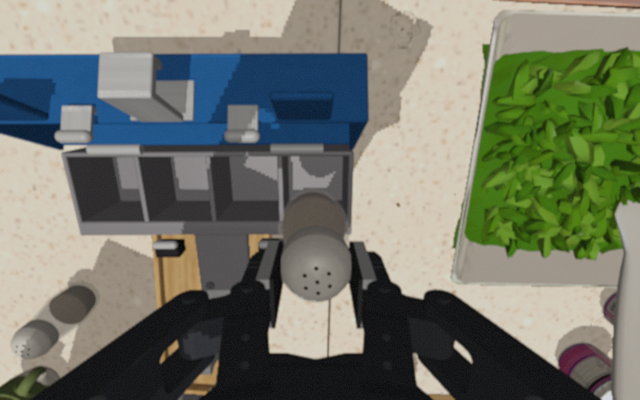

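```bash
python3 - <<'E'
from h import *
s=pickle.load(open('pics/w2.png.pkl','rb'))
g=cv2.GaussianBlur(cv2.cvtColor(s['frame'],cv2.COLOR_RGB2GRAY),(3,3),0).astype(int)
for u in(100,250): print(u,'rows138-165',g[138:166,u],'rows 212-242',g[212:243,u])
for v in(200,215): print(v,'cols 270-300',g[v,270:300],'cols335-362',g[v,335:362],'cols 66-96',g[v,66:96])
E
```

```text
100 rows138-165 [ 78  77  78  78  80  88 104 125 145 159 167 172 175 173 167 157 140 121
  96  69  50  45  45  46  47  47  46  45] rows 212-242 [ 49  51  52  52  52  53  52  53  62  81 102 118 126 129 130 129 128 129
 129 129 129 133 148 173 193 201 202 202 201 199 199]
250 rows138-165 [178 170 160 142 114  79  55  48  50  52  52  52  56  67  79  86  91 104
 124 139 145 146 145 145 145 145 145 145] rows 212-242 [ 52  52  52  52  53  53  52  54  61  71  80  86  88  88  87  86  85  84
  83  83  85  96 115 133 142 144 145 146 147 147 148]
200 cols 270-300 [ 71  71  71  70  71  71  70  74  93 119 135 136 120  90  62  47  45  50
  60  72  81  83  82  78  74  71  69  70  73  75] cols335-362 [ 83  79  76  71  68  66  61  53  47  44  44  48  58  71  80  91 121 162
 191 202 204 204 204 203 203 203 204] cols 66-96 [203 202 201 201 199 188 166 144 130 117  96  72  54  46  45  46  46  46
  46  46  46  46  47  46  46  46  46  46  46  46]
215 cols 270-300 [ 52  51  52  53  52  51  51  55  72  99 122 131 128 115  97  86  83  83
  84  85  85  85  84  84  83  83  84  84  84  84] cols335-362 [ 81  81  80  80  81  81  81  81  81  79  75  70  71  76  82 102 142 182
 200 203 200 196 193 193 194 197 199] cols 66-96 [203 203 203 203 204 204 205 204 200 184 159 138 125 109  86  63  50  46
  46  46  46  46  47  46  46  47  47  48  49  51]
```

```bash
python3 - <<'E'
from h import *
s=pickle.load(open('pics/w2.png.pkl','rb'))
for p in[(72.5,200),(351.3,200),(280.5,200),(75.8,215),(351,215),(100,234.6),(250,233.4),(100,220.8),(250,220.5),(349,160)]: print(p,onz(s,*p,.082).round(4))
# held shaker: cap silhouette centre, at height approx tcp
print(cap(s,(sense()['tcp_pos']),50,.198), proj(s,sense()['tcp_pos']))
E
```

```text
(72.5, 200) [0.6036 0.017  0.082 ]
(351.3, 200) [ 0.6077 -0.2108  0.082 ]
(280.5, 200) [ 0.6067 -0.1529  0.082 ]
(75.8, 215) [0.5905 0.017  0.082 ]
(351, 215) [ 0.5946 -0.2112  0.082 ]
(100, 234.6) [5.731e-01 2.000e-04 8.200e-02]
(250, 233.4) [ 0.5765 -0.1267  0.082 ]
(100, 220.8) [ 0.5857 -0.0021  0.082 ]
(250, 220.5) [ 0.5882 -0.1272  0.082 ]
(349, 160) [ 0.6407 -0.2073  0.082 ]
(array([ 0.6144, -0.1812,  0.198 ]), array([314.9, 262.9]), 38.0, [15, 3, 70, 75, 4182]) (np.float64(316.4817850601856), np.float64(273.99687558618433))
```

Request:
drive_tool(
  moves=[
    {"linear": [0.003,0,-0.02],"rot": [0,0,0.008],"jaw": 1},
    {"linear": [0.003,0,-0.035],"rot": [0,0,0.008],"jaw": 1},
    {"linear": [0.003,0,-0.05],"rot": [0,0,0.008],"jaw": 1},
    {"linear": [0.003,0,-0.065],"rot": [0,0,0.008],"jaw": 1},
    {"linear": [0.003,0,-0.08],"rot": [0,0,0.008],"jaw": 1},
    {"linear": [0.003,0,-0.091],"rot": [0,0,0.008],"jaw": 1},
    {"linear": [0.003,0,-0.091],"rot": [0,0,0.008],"jaw": 1},
  ],
)

```text
time_s: 4.0
tcp_pos: [0.6152, -0.1816, 0.1112]
orientation: [1.0, 0.012, -0.001, -0.0]
ft_force: [0.2, -0.1, -0.4]
opening: 0.0319
gripper_force: 35.5
```

Request:
drive_tool(
  moves=[
    {"linear": [0,0,0],"rot": [0,0,0],"jaw": -0.3},
    {"linear": [0,0,0],"rot": [0,0,0],"jaw": -0.3},
    {"linear": [0,0,0.05],"rot": [0,0,0],"jaw": -0.3},
    {"linear": [-0.005,0.01,0.1],"rot": [0,0,0],"jaw": -0.3},
    {"linear": [-0.03,0.06,0.13],"rot": [0,0,0],"jaw": -0.6},
    {"linear": [-0.06,0.11,0.137],"rot": [0,0,0],"jaw": -1},
    {"linear": [-0.09,0.16,0.137],"rot": [0,0,0],"jaw": -1},
    {"linear": [-0.12,0.215,0.137],"rot": [0,0,0],"jaw": -1},
  ],
)

```text
time_s: 5.0
tcp_pos: [0.495, 0.0343, 0.2504]
orientation: [1.0, 0.012, 0.001, 0.0]
ft_force: [0.5, 0.9, 0.1]
opening: 0.0853
gripper_force: 0.0
```

Request:
drive_tool(
  moves=[
    {"linear": [-0.035,0.055,0],"rot": [0,0,0],"jaw": -1},
    {"linear": [-0.035,0.055,0],"rot": [0,0,0],"jaw": -1},
    {"linear": [-0.035,0.055,0],"rot": [0,0,0],"jaw": -1},
  ],
)

```text
time_s: 5.38
tcp_pos: [0.4613, 0.088, 0.2502]
orientation: [1.0, 0.013, 0.001, 0.0]
ft_force: [-0.2, -0.9, 0.3]
opening: 0.0853
gripper_force: 0.0
```

```bash
cat >> h.py <<'E'
def save2(n):
    s=snap('wrist',f'w{n}.png'); t=snap('top',f't{n}.png')
    cv2.imwrite(f'pics/v{n}.png',np.hstack([cv2.resize(cv2.imread(f'pics/w{n}.png'),(480,300)),cv2.imread(f'pics/t{n}.png')[100:400,200:520]]))
    return s,t
E
python3 - <<'E'
from h import *
s,t=save2(3)
print(sense()['tcp_pos'],cap(s,(.4605,.0885,.078),32),cap(t,(.4605,.0885,.078),12))
print(cap(t,(.613,-.182,.105),12,.105))
E
```

```text
[0.46178694 0.08702282 0.24965379] (array([0.4595, 0.0888, 0.078 ]), array([314.5, 181. ]), 16.9, [18, 17, 31, 33, 711]) (array([0.4632, 0.0908, 0.078 ]), array([290.5, 215.5]), 16.3, [0, 0, 24, 24, 576])
(array([ 0.6146, -0.1772,  0.105 ]), array([393. , 159.5]), 15.9, [0, 0, 23, 24, 391])
```

View pics/v3.png

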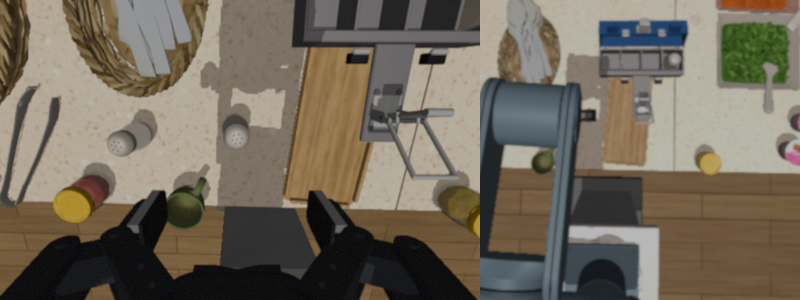

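Request:
drive_tool(
  moves=[
    {"linear": [-0.001,0,-0.05],"rot": [0,0,0],"jaw": -1},
    {"linear": [-0.001,0,-0.11],"rot": [0,0,0],"jaw": -0.5},
    {"linear": [-0.001,0,-0.166],"rot": [0,0,0],"jaw": -0.3},
    {"linear": [-0.001,0,-0.166],"rot": [0,0,0],"jaw": 0},
    {"linear": [-0.001,0,-0.166],"rot": [0,0,0],"jaw": 1},
    {"linear": [-0.001,0,-0.166],"rot": [0,0,0],"jaw": 1},
    {"linear": [-0.001,0,-0.166],"rot": [0,0,0],"jaw": 1},
    {"linear": [-0.001,0,-0.166],"rot": [0,0,0],"jaw": 1},
  ],
)

```text
time_s: 6.48
tcp_pos: [0.4603, 0.0881, 0.0843]
orientation: [1.0, 0.013, 0.001, 0.0]
ft_force: [0.8, 0.7, -2.5]
opening: 0.0317
gripper_force: 34.8
```

Request:
drive_tool(
  moves=[
    {"linear": [0,0,0.06],"rot": [0,0,0],"jaw": 1},
    {"linear": [0.01,0,0.12],"rot": [0,0,0],"jaw": 1},
    {"linear": [0.054,-0.04,0.12],"rot": [0,0,0],"jaw": 1},
    {"linear": [0.095,-0.08,0.12],"rot": [0,0,0],"jaw": 1},
    {"linear": [0.13,-0.12,0.12],"rot": [0,0,0],"jaw": 1},
    {"linear": [0.1545,-0.1575,0.12],"rot": [0,0,0],"jaw": 1},
    {"linear": [0.1545,-0.1575,0.12],"rot": [0,0,0],"jaw": 1},
    {"linear": [0.1545,-0.1575,0.12],"rot": [0,0,0],"jaw": 1},
  ],
)

```text
time_s: 7.48
tcp_pos: [0.6136, -0.0691, 0.203]
orientation: [1.0, 0.012, -0.001, -0.0]
ft_force: [0.1, 1.0, -0.7]
opening: 0.032
gripper_force: 35.7
```

```bash
python3 - <<'E'
from h import *
s=snap('wrist','w4.png'); tp=sense()['tcp_pos']; print(tp)
print(cap(s,tp,50,tp[2]-.0062))
g=cv2.GaussianBlur(cv2.cvtColor(s['frame'],cv2.COLOR_RGB2GRAY),(3,3),0).astype(int)
for v in (205,): 
  e=np.abs(g[v,2:]-g[v,:-2]); 
  print([(u+1,int(g[v,u+1])) for u in range(1,len(e)-1) if e[u]>25 and e[u]>=e[u-1] and e[u]>e[u+1]])
for y in (.017,-.041,-.097,-.153,-.211): print(y,np.round(proj(s,(.6,y,.082)),1))
E
```

```text
[ 0.61353059 -0.06855753  0.2032199 ]
(array([ 0.6119, -0.0769,  0.197 ]), array([332. , 269.6]), 53.5, [17, 0, 83, 100, 5438])
[(18, 125), (21, 135), (26, 140), (29, 137), (70, 113), (93, 70), (97, 87), (102, 125), (211, 156), (215, 83), (278, 80), (283, 108), (347, 87), (352, 87), (416, 103), (420, 105), (445, 108), (467, 185), (470, 181), (482, 154), (484, 153), (573, 148), (609, 123), (612, 120)]
0.017 [210.8 207.5]
-0.041 [281.2 209.2]
-0.097 [349.  210.7]
-0.153 [416.6 212.3]
-0.211 [486.4 213.9]
```

Request:
drive_tool(
  moves=[
    {"linear": [0.001,0,-0.02],"rot": [0,0,0],"jaw": 1},
    {"linear": [0.001,0,-0.035],"rot": [0,0,0],"jaw": 1},
    {"linear": [0.001,0,-0.05],"rot": [0,0,0],"jaw": 1},
    {"linear": [0.001,0,-0.065],"rot": [0,0,0],"jaw": 1},
    {"linear": [0.001,0,-0.08],"rot": [0,0,0],"jaw": 1},
    {"linear": [0.001,0,-0.091],"rot": [0,0,0],"jaw": 1},
    {"linear": [0.001,0,-0.091],"rot": [0,0,0],"jaw": 1},
  ],
)

```text
time_s: 8.4
tcp_pos: [0.6146, -0.0694, 0.1111]
orientation: [1.0, 0.012, -0.001, -0.0]
ft_force: [0.7, 0.5, -0.7]
opening: 0.032
gripper_force: 35.7
```

Request:
drive_tool(
  moves=[
    {"linear": [0,0,0],"rot": [0,0,0],"jaw": -0.3},
    {"linear": [0,0,0],"rot": [0,0,0],"jaw": -0.3},
    {"linear": [0,0,0.05],"rot": [0,0,0],"jaw": -0.3},
    {"linear": [-0.005,0.01,0.1],"rot": [0,0,0],"jaw": -0.3},
    {"linear": [-0.03,0.06,0.13],"rot": [0,0,0],"jaw": -0.6},
    {"linear": [-0.06,0.11,0.137],"rot": [0,0,0],"jaw": -1},
    {"linear": [-0.09,0.16,0.137],"rot": [0,0,0],"jaw": -1},
    {"linear": [-0.115,0.21,0.137],"rot": [0,0,0],"jaw": -1},
  ],
)

```text
time_s: 9.4
tcp_pos: [0.4994, 0.1419, 0.2506]
orientation: [1.0, 0.012, 0.001, -0.0]
ft_force: [0.3, -0.7, 1.5]
opening: 0.0855
gripper_force: 0.0
```

Request:
drive_tool(
  moves=[
    {"linear": [-0.028,0.05,0],"rot": [0,0,0],"jaw": -1},
    {"linear": [-0.056,0.099,0],"rot": [0,0,0],"jaw": -1},
    {"linear": [-0.056,0.099,0],"rot": [0,0,0],"jaw": -1},
    {"linear": [-0.056,0.099,0],"rot": [0,0,0],"jaw": -1},
  ],
)

```text
time_s: 9.9
tcp_pos: [0.4446, 0.2395, 0.25]
orientation: [1.0, 0.013, 0.001, 0.0]
ft_force: [0.1, 0.0, 0.3]
opening: 0.0856
gripper_force: 0.0
```

```bash
python3 - <<'E'
from h import *
s,t=save2(5)
print(sense()['tcp_pos'],cap(s,(.4445,.240,.078),32))
print(cap(t,(.613,-.069,.105),12,.105))
E
```

```text
[0.44514345 0.23858646 0.24964009] (array([0.4406, 0.2466, 0.078 ]), array([308., 183.]), 9.4, [21, 28, 12, 17, 171])
(array([ 0.6154, -0.066 ,  0.105 ]), array([350.5, 158.5]), 16.3, [0, 0, 24, 24, 495])
```

View pics/v5.png

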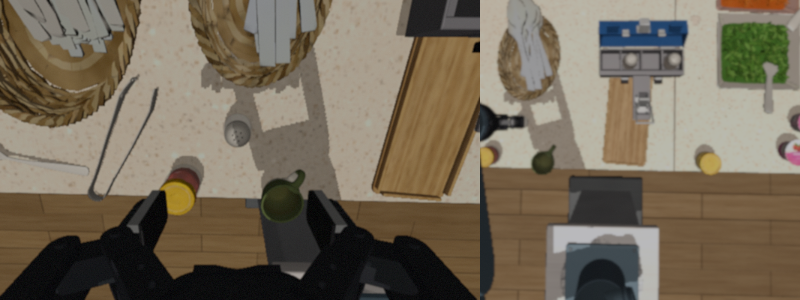

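Request:
drive_tool(
  moves=[
    {"linear": [0.001,-0.0005,-0.05],"rot": [0,0,0],"jaw": -1},
    {"linear": [0.001,-0.0005,-0.11],"rot": [0,0,0],"jaw": -0.5},
    {"linear": [0.001,-0.0005,-0.166],"rot": [0,0,0],"jaw": -0.3},
    {"linear": [0.001,-0.0005,-0.166],"rot": [0,0,0],"jaw": 0},
    {"linear": [0.001,-0.0005,-0.166],"rot": [0,0,0],"jaw": 1},
    {"linear": [0.001,-0.0005,-0.166],"rot": [0,0,0],"jaw": 1},
    {"linear": [0.001,-0.0005,-0.166],"rot": [0,0,0],"jaw": 1},
    {"linear": [0.001,-0.0005,-0.166],"rot": [0,0,0],"jaw": 1},
  ],
)

```text
time_s: 11.0
tcp_pos: [0.4457, 0.2392, 0.0843]
orientation: [1.0, 0.012, 0.001, -0.0]
ft_force: [-0.4, -0.1, -2.0]
opening: 0.0317
gripper_force: 34.8
```

Request:
drive_tool(
  moves=[
    {"linear": [0,0,0.06],"rot": [0,0,0],"jaw": 1},
    {"linear": [0.01,-0.01,0.12],"rot": [0,0,0],"jaw": 1},
    {"linear": [0.042,-0.06,0.12],"rot": [0,0,0],"jaw": 1},
    {"linear": [0.074,-0.11,0.12],"rot": [0,0,0],"jaw": 1},
    {"linear": [0.106,-0.16,0.12],"rot": [0,0,0],"jaw": 1},
    {"linear": [0.138,-0.21,0.12],"rot": [0,0,0],"jaw": 1},
    {"linear": [0.168,-0.2526,0.12],"rot": [0,0,0],"jaw": 1},
    {"linear": [0.168,-0.2526,0.12],"rot": [0,0,0],"jaw": 1},
  ],
)

```text
time_s: 12.0
tcp_pos: [0.615, -0.0173, 0.203]
orientation: [1.0, 0.01, 0.0, 0.001]
ft_force: [-2.2, 1.1, -2.1]
opening: 0.0319
gripper_force: 35.8
```

Request:
drive_tool(
  moves=[
    {"linear": [0.001,0,-0.02],"rot": [0,0,0],"jaw": 1},
    {"linear": [0.001,0,-0.035],"rot": [0,0,0],"jaw": 1},
    {"linear": [0.001,0,-0.05],"rot": [0,0,0],"jaw": 1},
    {"linear": [0.001,0,-0.065],"rot": [0,0,0],"jaw": 1},
    {"linear": [0.001,0,-0.08],"rot": [0,0,0],"jaw": 1},
    {"linear": [0.001,0,-0.091],"rot": [0,0,0],"jaw": 1},
    {"linear": [0.001,0,-0.091],"rot": [0,0,0],"jaw": 1},
  ],
)

```text
time_s: 12.88
tcp_pos: [0.6136, -0.0135, 0.1111]
orientation: [1.0, 0.012, -0.001, -0.0]
ft_force: [1.1, -0.7, -1.8]
opening: 0.0316
gripper_force: 35.8
```

Request:
drive_tool(
  moves=[
    {"linear": [0,0,0],"rot": [0,0,0],"jaw": 0.0},
    {"linear": [0,0,0],"rot": [0,0,0],"jaw": 0.0},
    {"linear": [0,0,0.03],"rot": [0,0,0],"jaw": 0.0},
    {"linear": [0,0,0.08],"rot": [0,0,0],"jaw": 1},
    {"linear": [0,0,0.125],"rot": [0,0,0],"jaw": 1},
    {"linear": [-0.03,0,0.16],"rot": [0,0,0],"jaw": 1},
    {"linear": [-0.06,-0.04,0.2],"rot": [0,0,0],"jaw": 1},
    {"linear": [-0.06,-0.04,0.2],"rot": [0,0,0],"jaw": 1},
  ],
)

```text
time_s: 13.88
tcp_pos: [0.5546, -0.0557, 0.3172]
orientation: [1.0, 0.011, 0.004, 0.002]
ft_force: [0.3, -0.4, 0.8]
opening: 0.0003
gripper_force: 0.0
```

```bash
python3 - <<'E'
from h import *
s=snap('wrist','w6.png'); t=snap('top','t6.png'); c=snap('scene','s6.png')
print(sense()['tcp_pos'])
cv2.imwrite('pics/v6.png',np.vstack([np.hstack([cv2.resize(s['frame'],(480,300)),t['frame'][100:400,200:520]]),cv2.resize(c['frame'][100:250,200:600],(800,300))])[:,:,::-1])
H=np.array([.6145,-.097,.022]);y=.018
def W(p): 
    p=np.array(p)/1e3; return H+R.from_euler('z',y).apply(p)
def lidp(p,th): 
    a,b,c=p; return W([31+a*np.cos(th)+c*np.sin(th),b,60-a*np.sin(th)+c*np.cos(th)])
for p in[(-101,78,4.5),(-101,-78,4.5)]: q=lidp(p,1.95); print(q,proj(s,q),proj(c,q))
E
```

```text
[ 0.55429508 -0.05331112  0.31205152]
[ 0.6856529  -0.01770647  0.17415912] (np.float64(268.61663582343493), np.float64(20.962118319140473)) (np.float64(274.2608093556661), np.float64(139.92999888295384))
[ 0.68846075 -0.1736812   0.17415912] (np.float64(473.45698227648245), np.float64(22.12819329992726)) (np.float64(308.2573837922857), np.float64(112.04929688103977))
```

View pics/v6.png

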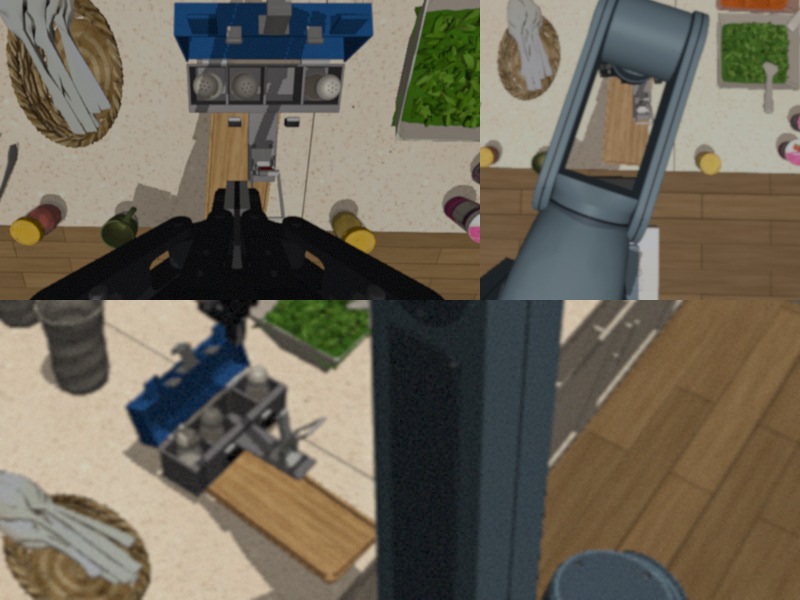

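Request:
drive_tool(
  moves=[
    {"linear": [0.056,0.012,-0.01],"rot": [0,0,0],"jaw": 1},
    {"linear": [0.112,0.024,-0.02],"rot": [0,0,0],"jaw": 1},
    {"linear": [0.168,0.035,-0.03],"rot": [0,0,0],"jaw": 1},
    {"linear": [0.168,0.035,-0.05],"rot": [0,0,0],"jaw": 1},
    {"linear": [0.168,0.035,-0.09],"rot": [0,0,0],"jaw": 1},
    {"linear": [0.168,0.035,-0.12],"rot": [0,0,0],"jaw": 1},
    {"linear": [0.168,0.035,-0.139],"rot": [0,0,0],"jaw": 1},
    {"linear": [0.168,0.035,-0.139],"rot": [0,0,0],"jaw": 1},
  ],
)

```text
time_s: 15.02
tcp_pos: [0.7207, -0.0171, 0.1687]
orientation: [1.0, 0.013, -0.004, -0.001]
ft_force: [0.2, 0.1, -0.5]
opening: -0.0003
gripper_force: 0.0
```

Request:
drive_tool(
  moves=[
    {"linear": [0,0,0.01],"rot": [0,0,0],"jaw": 1},
    {"linear": [0,0,0.01],"rot": [0,0,0],"jaw": 1},
    {"linear": [-0.01,0,0.01],"rot": [0,0,0],"jaw": 1},
    {"linear": [-0.02,0,0.01],"rot": [0,0,0],"jaw": 1},
    {"linear": [-0.03,0,0.01],"rot": [0,0,0],"jaw": 1},
    {"linear": [-0.04,0,0.01],"rot": [0,0,0],"jaw": 1},
    {"linear": [-0.05,0,0.01],"rot": [0,0,0],"jaw": 1},
    {"linear": [-0.05,0,0.01],"rot": [0,0,0],"jaw": 1},
  ],
)

```text
time_s: 16.02
tcp_pos: [0.6712, -0.0185, 0.1833]
orientation: [1.0, 0.012, -0.001, -0.0]
ft_force: [0.3, 1.1, 0.4]
opening: 0.0001
gripper_force: 0.3
```

Request:
drive_tool(
  moves=[
    {"linear": [-0.01,0,0],"rot": [0,0,0],"jaw": 1},
    {"linear": [-0.02,0,0],"rot": [0,0,0],"jaw": 1},
    {"linear": [-0.03,0,0],"rot": [0,0,0],"jaw": 1},
    {"linear": [-0.04,0,0],"rot": [0,0,0],"jaw": 1},
    {"linear": [-0.05,0,0],"rot": [0,0,0],"jaw": 1},
    {"linear": [-0.06,0,0],"rot": [0,0,0],"jaw": 1},
    {"linear": [-0.072,0,0],"rot": [0,0,0],"jaw": 1},
  ],
)

```text
time_s: 16.9
tcp_pos: [0.5995, -0.0186, 0.1833]
orientation: [1.0, 0.012, -0.0, -0.0]
ft_force: [0.1, 0.6, 0.3]
opening: -0.0001
gripper_force: 0.2
```

```bash
python3 - <<'E'
from h import *
c=snap('scene','s7.png'); w=snap('wrist','w7.png'); print(sense()['tcp_pos'],sense()['ft_force'])
cv2.imwrite('pics/v7.png',np.hstack([cv2.resize(w['frame'],(480,300)),cv2.resize(c['frame'][110:210,250:355],(315,300))])[:,:,::-1])
E
```

```text
[ 0.59868927 -0.018412    0.18334611] [-0.59973604  1.18770276 -0.01085131]
```

View pics/v7.png

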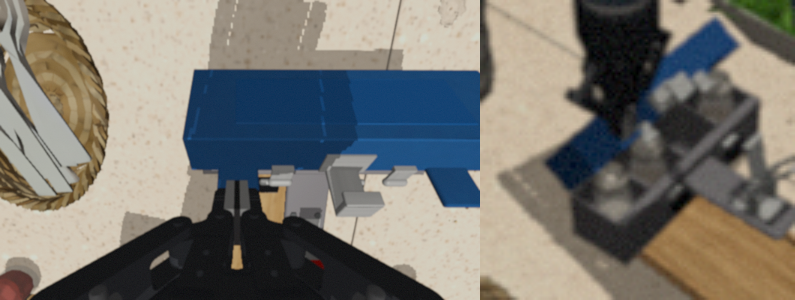

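Request:
drive_tool(
  moves=[
    {"linear": [-0.012,0,0],"rot": [0,0,0],"jaw": 1},
    {"linear": [-0.024,0,0],"rot": [0,0,0],"jaw": 1},
    {"linear": [-0.036,0,0.0],"rot": [0,0,0],"jaw": 1},
    {"linear": [-0.04,0,0.02],"rot": [0,0,0],"jaw": 1},
    {"linear": [-0.04,0,0.06],"rot": [0,0,0],"jaw": 1},
    {"linear": [-0.04,0,0.1],"rot": [0,0,0],"jaw": 1},
    {"linear": [-0.04,0,0.12],"rot": [0,0,0],"jaw": 1},
    {"linear": [-0.04,0,0.12],"rot": [0,0,0],"jaw": 1},
  ],
)

```text
time_s: 18.0
tcp_pos: [0.5606, -0.0187, 0.3051]
orientation: [1.0, 0.012, 0.002, 0.0]
ft_force: [0.2, -1.2, 0.0]
opening: -0.0003
gripper_force: 0.0
```

Request:
drive_tool(
  moves=[
    {"linear": [0,0,0],"rot": [0,0,0],"jaw": 1},
    {"linear": [0,0,0],"rot": [0,0,0],"jaw": 1},
    {"linear": [0,0,0],"rot": [0,0,0],"jaw": 1},
    {"linear": [0,0,0],"rot": [0,0,0],"jaw": 1},
    {"linear": [0,0,0],"rot": [0,0,0],"jaw": 1},
    {"linear": [0,0,0],"rot": [0,0,0],"jaw": 1},
    {"linear": [0,0,0],"rot": [0,0,0],"jaw": 1},
    {"linear": [0,0,0],"rot": [0,0,0],"jaw": 1},
  ],
)

```text
time_s: 19.0
tcp_pos: [0.5603, -0.0186, 0.3033]
orientation: [1.0, 0.012, 0.0, 0.0]
ft_force: [-0.3, -0.1, -0.1]
opening: -0.0001
gripper_force: 0.0
```

```bash
python3 - <<'E'
from h import *
c=snap('scene','s8.png'); w=snap('wrist','w8.png'); print(sense()['tcp_pos'],sense()['ft_force'])
cv2.imwrite('pics/v8.png',np.hstack([cv2.resize(w['frame'],(480,300)),cv2.resize(c['frame'][110:210,250:355],(315,300))])[:,:,::-1])
E
```

```text
[ 0.56025504 -0.01859549  0.30332949] [0.31671785 0.31631991 0.27067598]
```

View pics/v8.png

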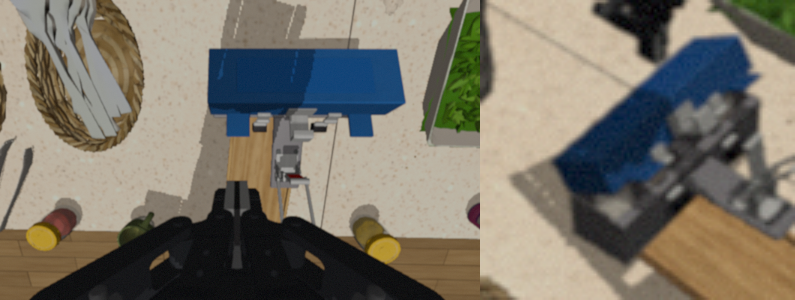

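Request:
drive_tool(
  moves=[
    {"linear": [-0.003,-0.002,-0.06],"rot": [0,0,0],"jaw": 1},
    {"linear": [-0.003,-0.002,-0.12],"rot": [0,0,0],"jaw": 1},
    {"linear": [-0.003,-0.002,-0.16],"rot": [0,0,0],"jaw": 1},
    {"linear": [-0.003,-0.002,-0.17],"rot": [0,0,0],"jaw": 1},
    {"linear": [-0.003,-0.002,-0.175],"rot": [0,0,0],"jaw": 1},
    {"linear": [-0.003,-0.002,-0.18],"rot": [0,0,0],"jaw": 1},
    {"linear": [-0.003,-0.002,-0.184],"rot": [0,0,0],"jaw": 1},
    {"linear": [-0.003,-0.002,-0.184],"rot": [0,0,0],"jaw": 1},
  ],
)

```text
time_s: 20.1
tcp_pos: [0.5575, -0.0206, 0.1198]
orientation: [1.0, 0.012, 0.0, 0.0]
ft_force: [0.4, 0.2, -0.7]
opening: -0.0
gripper_force: 0.0
```

Request:
drive_tool(
  moves=[
    {"linear": [0,0,-0.003],"rot": [0,0,0],"jaw": 1},
    {"linear": [0,0,-0.006],"rot": [0,0,0],"jaw": 1},
    {"linear": [0,0,-0.009],"rot": [0,0,0],"jaw": 1},
    {"linear": [0,0,-0.012],"rot": [0,0,0],"jaw": 1},
  ],
)

```text
time_s: 20.6
tcp_pos: [0.5574, -0.0206, 0.1078]
orientation: [1.0, 0.012, 0.001, 0.0]
ft_force: [0.8, -0.1, 0.2]
opening: -0.0001
gripper_force: 0.0
```

Request:
drive_tool(
  moves=[
    {"linear": [0,0,-0.002],"rot": [0,0,0],"jaw": 1},
    {"linear": [0,0,-0.004],"rot": [0,0,0],"jaw": 1},
    {"linear": [0,0,-0.004],"rot": [0,0,0],"jaw": 1},
  ],
)

```text
time_s: 20.98
tcp_pos: [0.5575, -0.0206, 0.1057]
orientation: [1.0, 0.013, 0.001, 0.0]
ft_force: [-7.6, 0.3, 21.0]
opening: 0.0001
gripper_force: 10.0
```

```bash
python3 - <<'E'
from h import *
c=snap('scene','s9.png'); w=snap('wrist','w9.png'); t=snap('top','t9.png'); print(sense()['tcp_pos'],sense()['ft_force'])
H=np.array([.6145,-.097,.022])
W=lambda p:H+R.from_euler('z',.018).apply(np.array(p)/1e3)
def lidp(p,th): 
    a,b,c=p; return W([31+a*np.cos(th)+c*np.sin(th),b,60-a*np.sin(th)+c*np.cos(th)])
# right tab end + lid front top edge pixel positions per angle, and measured blue mask column profiles
for s,n in((c,'scene'),(w,'wrist')):
    h=cv2.cvtColor(s['frame'],cv2.COLOR_RGB2HSV); m=(h[...,0]>100)&(h[...,0]<118)&(h[...,1]>120)&(h[...,2]>40)
    for th in(0,.14,.4):
        print(n,th,'tabR corners',[np.round(proj(s,lidp(p,th)),0).tolist() for p in((-101,-93,7),(-101,-63,7))],'front top edge',[np.round(proj(s,lidp(p,th)),0).tolist() for p in((-71,-112,41),(-71,112,41))])
    ys,xs=np.nonzero(m); print('blue bbox',xs.min(),xs.max(),ys.min(),ys.max())
    u=int(proj(s,lidp((-90,-78,7),0.05))[0]); print('col',u,'blue rows',[ (int(a)) for a in np.nonzero(m[:,u])[0][[0,-1]]])
cv2.imwrite('pics/v9.png',np.hstack([cv2.resize(w['frame'],(480,300)),cv2.resize(c['frame'][110:210,250:355],(315,300))])[:,:,::-1])
E
```

```text
[ 0.55755786 -0.02058427  0.10575139] [-7.20158708  1.6204437  19.39722562]
scene 0 tabR corners [[347.0, 150.0], [342.0, 155.0]] front top edge [[344.0, 134.0], [297.0, 177.0]]
scene 0.14 tabR corners [[347.0, 146.0], [341.0, 152.0]] front top edge [[342.0, 131.0], [295.0, 173.0]]
scene 0.4 tabR corners [[345.0, 139.0], [339.0, 145.0]] front top edge [[338.0, 125.0], [291.0, 167.0]]
blue bbox 281 394 87 184
col 341 blue rows [133, 153]
wrist 0 tabR corners [[645.0, 282.0], [587.0, 282.0]] front top edge [[805.0, 264.0], [226.0, 260.0]]
wrist 0.14 tabR corners [[675.0, 295.0], [612.0, 295.0]] front top edge [[852.0, 261.0], [217.0, 257.0]]
wrist 0.4 tabR corners [[751.0, 313.0], [675.0, 313.0]] front top edge [[960.0, 240.0], [198.0, 235.0]]
blue bbox 205 639 62 279
col 630 blue rows [64, 279]
```

Request:
drive_tool(
  moves=[
    {"linear": [0,0,0.03],"rot": [0,0,0],"jaw": 1},
    {"linear": [-0.02,0,0.09],"rot": [0,0,0],"jaw": 1},
    {"linear": [-0.06,0,0.15],"rot": [0,0,0],"jaw": 1},
    {"linear": [-0.1,-0.04,0.19],"rot": [0,0,0],"jaw": 1},
    {"linear": [-0.14,-0.08,0.19],"rot": [0,0,0],"jaw": 1},
    {"linear": [-0.14,-0.08,0.19],"rot": [0,0,0],"jaw": 1},
    {"linear": [-0.14,-0.08,0.19],"rot": [0,0,0],"jaw": 1},
  ],
)

```text
time_s: 22.0
tcp_pos: [0.4173, -0.1009, 0.2933]
orientation: [1.0, 0.012, 0.0, -0.0]
ft_force: [-0.8, -0.6, -0.8]
opening: -0.0
gripper_force: 0.0
```

```bash
cat >> h.py <<'E'
H=np.array([.6145,-.097,.022]); YAW=.018
W=lambda p:H+R.from_euler('z',YAW).apply(np.array(p)/1e3)
def lidp(p,th): 
    a,b,c=p; return W([31+a*np.cos(th)+c*np.sin(th),b,60-a*np.sin(th)+c*np.cos(th)])
# lever angle t (0 = toward robot -x, 1.57 up): point r along, d above the line
def levp(t,r,y=0,d=0): return W([-123.5-r*np.cos(t)+d*np.sin(t),y,72+r*np.sin(t)+d*np.cos(t)])
E
python3 - <<'E'
from h import *
c=snap('scene','s10.png'); w=snap('wrist','w10.png'); print(sense()['tcp_pos'],sense()['ft_force'])
for th in(0,.14): print(th,[np.round(proj(w,lidp(p,th)),0).tolist() for p in((-101,-93,7),(-101,93,7),(-71,-112,41),(-71,112,41))])
for a in(1.2,1.57,1.8,2.18): print(a,'tip',np.round(proj(w,levp(a,64))),np.round(proj(c,levp(a,64))))
print('piv',proj(w,levp(0,0)),proj(c,levp(0,0)))
cv2.imwrite('pics/v10.png',np.hstack([w['frame'][100:400,160:560],cv2.resize(c['frame'][110:210,270:403],(399,300),interpolation=2)])[:,:,::-1])
E
```

```text
[ 0.41781663 -0.10004175  0.29282315] [-0.07444913  0.04107851  0.2363165 ]
0 [[415.0, 41.0], [218.0, 39.0], [455.0, -7.0], [179.0, -9.0]]
0.14 [[420.0, 36.0], [213.0, 34.0], [461.0, -20.0], [173.0, -22.0]]
1.2 tip [316. 129.] [351. 164.]
1.57 tip [316. 100.] [345. 159.]
1.8 tip [316.  80.] [341. 157.]
2.18 tip [317.  51.] [334. 156.]
piv (np.float64(316.23427777009425), np.float64(99.27242053641933)) (np.float64(343.62893880061114), np.float64(174.0669975286586))
```

View pics/v10.png

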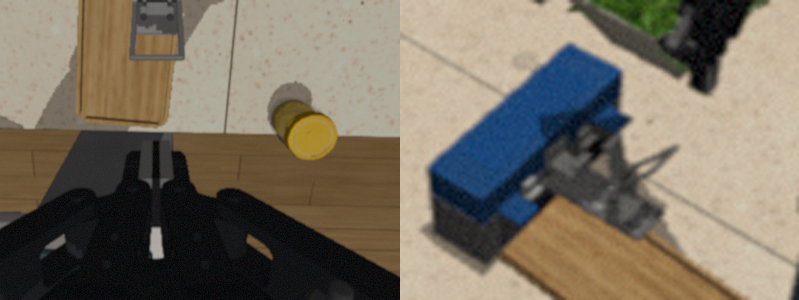

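```bash
cat >> h.py <<'E'
def bail(t,b,r=70,y=0):
    # lever angle t, bail direction angle b in the same sense; returns bar point in the world
    p=t-np.radians(14); x=-123.5-18*np.cos(p)-r*np.cos(b); z=72+18*np.sin(p)+r*np.sin(b)
    return W([x,y,z])
E
python3 - <<'E'
from h import *
w=pickle.load(open('pics/w10.png.pkl','rb')); c=pickle.load(open('pics/s10.png.pkl','rb'))
for t in(1.6,1.7,1.8,1.9):
    q=bail(t,t-.9); print(t,'bar',q.round(4),np.round(proj(w,q),1),np.round(proj(c,q),1),'tip60',np.round(proj(w,levp(t,60)),1),np.round(proj(c,levp(t,64)),1))
h=cv2.cvtColor(w['frame'],cv2.COLOR_RGB2HSV)
m=((h[...,0]<8)|(h[...,0]>172))&(h[...,1]>110)&(h[...,2]>60); ys,xs=np.nonzero(m[:,280:350]); print('red',xs.min()+280 if len(xs) else None,xs.max()+280,ys.min(),ys.max(),len(xs), np.median(ys))
g=cv2.cvtColor(w['frame'],cv2.COLOR_RGB2GRAY)
cv2.imwrite('pics/v11.png',np.hstack([cv2.resize(w['frame'][0:180,250:390],(467,600),interpolation=2),np.vstack([cv2.resize(c['frame'][140:190,320:375],(330,300),interpolation=2)]*2)])[:,:,::-1])
E
```

```text
1.6 bar [ 0.4336 -0.1003  0.1567] [315.9 170.9] [361.2 168.6] tip60 [316.4  97.6] [344.1 158.7]
1.7 bar [ 0.4402 -0.1001  0.1621] [315.9 164.6] [359.4 166.2] tip60 [316.4  89.7] [342.3 157.9]
1.8 bar [ 0.4472 -0.1     0.1668] [316.  157.2] [357.5 163.9] tip60 [316.5  81.9] [340.5 157.1]
1.9 bar [ 0.4547 -0.0999  0.1708] [316.1 148.6] [355.4 161.7] tip60 [316.5  74.2] [338.8 156.6]Traceback (most recent call last):
  File "<stdin>", line 6, in <module>
    return umr_maximum(a, axis, None, out, keepdims, initial, where)
ValueError: zero-size array to reduction operation maximum which has no identity
```

Request:
drive_tool(
  moves=[
    {"linear": [0.003,0,-0.05],"rot": [0,0,0],"jaw": 1},
    {"linear": [0.003,0,-0.1],"rot": [0,0,0],"jaw": 1},
    {"linear": [0.003,0,-0.118],"rot": [0,0,0],"jaw": 1},
    {"linear": [0.003,0,-0.118],"rot": [0,0,0],"jaw": 1},
    {"linear": [0.013,0,-0.116],"rot": [0,0,0],"jaw": 1},
    {"linear": [0.023,0,-0.114],"rot": [0,0,0],"jaw": 1},
    {"linear": [0.033,0,-0.112],"rot": [0,0,0],"jaw": 1},
    {"linear": [0.033,0,-0.112],"rot": [0,0,0],"jaw": 1},
  ],
)

```text
time_s: 23.1
tcp_pos: [0.4515, -0.1008, 0.1819]
orientation: [1.0, 0.013, 0.001, 0.0]
ft_force: [-0.7, -0.5, -0.0]
opening: -0.0
gripper_force: 0.0
```

```bash
python3 - <<'E'
from h import *
c=snap('scene','s11.png'); w=snap('wrist','w11.png'); z=sense();print(z['tcp_pos'],z['ft_force'])
for b in(.9,1.1,1.3,1.57): print(b,bail(1.8,b).round(3),[np.round(proj(c,bail(1.8,b,70,y))).tolist() for y in(-20,0,20)],np.round(proj(w,bail(1.8,b))))
c0=pickle.load(open('pics/s10.png.pkl','rb'))
d=cv2.absdiff(cv2.cvtColor(c['frame'],cv2.COLOR_RGB2GRAY),cv2.cvtColor(c0['frame'],cv2.COLOR_RGB2GRAY))
print('wrist col profile near bar', [int(v) for v in cv2.cvtColor(w['frame'],cv2.COLOR_RGB2GRAY)[60:300:4,290]])
E
```

```text
[ 0.45028714 -0.10054122  0.18137248] [-0.28337796  0.23968028 -0.00802023]
0.9 [ 0.447 -0.1    0.167] [[362.0, 160.0], [357.0, 164.0], [353.0, 168.0]] [314. 263.]
1.1 [ 0.459 -0.1    0.174] [[358.0, 156.0], [354.0, 160.0], [350.0, 164.0]] [314. 249.]
1.3 [ 0.472 -0.1    0.179] [[355.0, 153.0], [350.0, 157.0], [346.0, 161.0]] [314. 227.]
1.57 [ 0.491 -0.099  0.182] [[349.0, 149.0], [345.0, 153.0], [341.0, 157.0]] [314. 188.]
wrist col profile near bar [70, 68, 71, 69, 67, 71, 69, 66, 67, 69, 68, 63, 59, 64, 67, 66, 65, 66, 64, 76, 87, 78, 73, 88, 44, 37, 64, 61, 58, 101, 105, 107, 106, 96, 100, 100, 100, 99, 95, 93, 92, 98, 96, 100, 97, 76, 98, 91, 63, 11, 13, 12, 16, 5, 13, 14, 10, 21, 6, 14]
```

Request:
drive_tool(
  moves=[
    {"linear": [0.01,0,0.002],"rot": [0,0,0],"jaw": 1},
    {"linear": [0.02,0,0.003],"rot": [0,0,0],"jaw": 1},
    {"linear": [0.03,0,0.004],"rot": [0,0,0],"jaw": 1},
    {"linear": [0.04,0,0.004],"rot": [0,0,0],"jaw": 1},
    {"linear": [0.05,0,0.004],"rot": [0,0,0],"jaw": 1},
    {"linear": [0.055,0,0.004],"rot": [0,0,0],"jaw": 1},
    {"linear": [0.055,0,0.004],"rot": [0,0,0],"jaw": 1},
    {"linear": [0.055,0,0.004],"rot": [0,0,0],"jaw": 1},
  ],
)

```text
time_s: 24.2
tcp_pos: [0.505, -0.1005, 0.1852]
orientation: [1.0, 0.012, -0.0, -0.0]
ft_force: [-1.1, 0.4, 0.6]
opening: 0.0
gripper_force: 0.0
```

Request:
drive_tool(
  moves=[
    {"linear": [-0.03,0,0.03],"rot": [0,0,0],"jaw": 1},
    {"linear": [-0.06,0,0.08],"rot": [0,0,0],"jaw": 1},
    {"linear": [-0.06,0,0.12],"rot": [0,0,0],"jaw": 1},
    {"linear": [-0.06,0,0.12],"rot": [0,0,0],"jaw": 1},
    {"linear": [-0.06,0,0.12],"rot": [0,0,0],"jaw": 1},
  ],
)

```text
time_s: 24.82
tcp_pos: [0.4448, -0.1004, 0.3047]
orientation: [1.0, 0.012, -0.0, -0.0]
ft_force: [-0.1, 0.1, -0.7]
opening: 0.0002
gripper_force: 0.0
```

```bash
python3 - <<'E'
from h import *
c=snap('scene','s12.png'); w=snap('wrist','w12.png'); z=sense();print(z['tcp_pos'],z['ft_force'])
print('seat x',W([-68.5,0,75]),np.round(proj(w,W([-68.5,0,75]))),np.round(proj(c,W([-68.5,0,75]))))
for b in(.9,1.57,2.2,2.8,3.1,3.3): print(b,bail(1.8,b).round(3),np.round(proj(w,bail(1.8,b))),np.round(proj(c,bail(1.8,b))))
cv2.imwrite('pics/v12.png',np.hstack([cv2.resize(w['frame'][0:180,240:400],(440,495),interpolation=2),cv2.resize(c['frame'][125:190,315:375],(360,390),interpolation=2)[:495] if 0 else cv2.resize(c['frame'][120:190,313:364],(360,495),interpolation=2)])[:,:,::-1])
E
```

```text
[ 0.44457629 -0.10024096  0.30384018] [-0.4845608  -0.36998855  0.07684103]
seat x [ 0.5460111  -0.09823293  0.097     ] [316.  69.] [329. 165.]
0.9 [ 0.447 -0.1    0.167] [315. 186.] [357. 164.]
1.57 [ 0.491 -0.099  0.182] [316. 137.] [345. 153.]
2.2 [ 0.532 -0.098  0.169] [316.  81.] [333. 150.]
2.8 [ 0.557 -0.098  0.135] [316.  51.] [326. 154.]
3.1 [ 0.561 -0.098  0.115] [316.  50.] [325. 159.]
3.3 [ 0.56  -0.098  0.101] [316.  53.] [325. 162.]
```

View pics/v12.png

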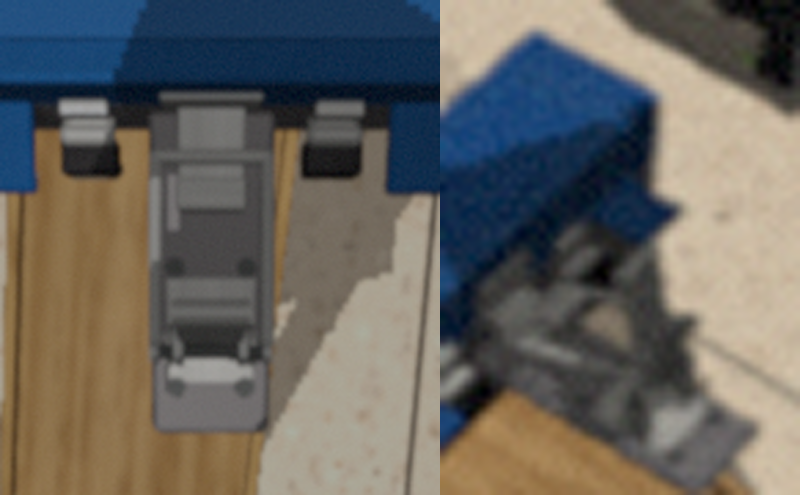

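```bash
python3 - <<'E'
from h import *
w=pickle.load(open('pics/w12.png.pkl','rb'));c=pickle.load(open('pics/s12.png.pkl','rb'))
for t in(1.7,1.8,1.9,2.0,2.18):
    print(t,'tip64 rows',round(proj(w,levp(t,64,0,4))[1],1),round(proj(w,levp(t,64,0,-4))[1],1),'scene',np.round(proj(c,levp(t,62)),1),
     'bar rows',[(b,round(proj(w,bail(t,b))[1],1),round(1e3*(bail(t,b)[2]-.022),0)) for b in(3.2,3.4,3.5,3.6)])
# keeper candidates rows for seat z
for zs in(70,75,80): print(zs,'lip top front/back',[round(proj(w,W([-68.5+a,0,zs+13]))[1],1) for a in(-7.5,2.5)],'web',[round(proj(w,W([-68.5+a,0,zs-4]))[1],1) for a in(2.5,28.5)])
g=cv2.cvtColor(w['frame'],cv2.COLOR_RGB2GRAY)
print('centre col rows30-125',[int(x) for x in g[30:136,310:324].mean(1)])
print('arm col rows30-70',[int(x) for x in g[30:70,297:303].mean(1)])
E
```

```text
1.7 tip64 rows 117.8 127.6 scene [342.3 158.4] bar rows [(3.2, np.float64(52.9), np.float64(86.0)), (3.4, np.float64(57.2), np.float64(72.0)), (3.5, np.float64(60.2), np.float64(65.0)), (3.6, np.float64(63.9), np.float64(59.0))]
1.8 tip64 rows 110.0 119.7 scene [340.6 157.7] bar rows [(3.2, np.float64(50.8), np.float64(86.0)), (3.4, np.float64(55.1), np.float64(72.0)), (3.5, np.float64(58.3), np.float64(65.0)), (3.6, np.float64(62.0), np.float64(59.0))]
1.9 tip64 rows 102.4 111.9 scene [338.9 157.2] bar rows [(3.2, np.float64(48.7), np.float64(86.0)), (3.4, np.float64(53.1), np.float64(72.0)), (3.5, np.float64(56.3), np.float64(65.0)), (3.6, np.float64(60.0), np.float64(59.0))]
2.0 tip64 rows 95.1 104.3 scene [337.3 156.8] bar rows [(3.2, np.float64(46.6), np.float64(86.0)), (3.4, np.float64(51.2), np.float64(72.0)), (3.5, np.float64(54.4), np.float64(65.0)), (3.6, np.float64(58.2), np.float64(59.0))]
2.18 tip64 rows 83.2 91.3 scene [334.5 156.7] bar rows [(3.2, np.float64(43.1), np.float64(85.0)), (3.4, np.float64(47.8), np.float64(71.0)), (3.5, np.float64(51.1), np.float64(64.0)), 
[... 312 characters left out ...]
oat64(65.8), np.float64(36.1)]
centre col rows30-125 [23, 16, 29, 56, 82, 85, 66, 49, 62, 90, 109, 114, 114, 113, 113, 113, 113, 113, 113, 113, 113, 113, 111, 106, 97, 93, 96, 92, 81, 84, 99, 110, 112, 109, 104, 101, 104, 105, 105, 104, 106, 107, 108, 106, 101, 87, 67, 62, 69, 71, 72, 72, 72, 72, 71, 72, 71, 71, 71, 71, 71, 71, 71, 71, 71, 70, 70, 70, 69, 70, 78, 91, 103, 106, 105, 105, 105, 103, 93, 83, 82, 89, 98, 102, 97, 87, 77, 67, 57, 50, 48, 48, 48, 48, 45, 40, 40, 44, 44, 72, 121, 152, 160, 160, 159, 159]
arm col rows30-70 [22, 18, 24, 50, 71, 74, 58, 43, 37, 37, 46, 58, 69, 74, 74, 74, 75, 74, 73, 73, 73, 73, 73, 74, 79, 90, 96, 91, 79, 71, 72, 75, 77, 84, 93, 98, 100, 100, 101, 99]
```

Request:
drive_tool(
  moves=[
    {"linear": [0.045,0.001,-0.01],"rot": [0,0,0],"jaw": 1},
    {"linear": [0.095,0.001,-0.03],"rot": [0,0,0],"jaw": 1},
    {"linear": [0.095,0.001,-0.05],"rot": [0,0,0],"jaw": 1},
    {"linear": [0.095,0.001,-0.1],"rot": [0,0,0],"jaw": 1},
    {"linear": [0.095,0.001,-0.13],"rot": [0,0,0],"jaw": 1},
    {"linear": [0.095,0.001,-0.145],"rot": [0,0,0],"jaw": 1},
    {"linear": [0.095,0.001,-0.145],"rot": [0,0,0],"jaw": 1},
  ],
)

```text
time_s: 25.8
tcp_pos: [0.5396, -0.0993, 0.159]
orientation: [1.0, 0.012, -0.001, -0.001]
ft_force: [-0.0, 0.2, 0.6]
opening: 0.0003
gripper_force: 0.0
```

Request:
drive_tool(
  moves=[
    {"linear": [-0.012,0,0.001],"rot": [0,0,0],"jaw": 1},
    {"linear": [-0.022,0,0.002],"rot": [0,0,0],"jaw": 1},
    {"linear": [-0.033,0,0.003],"rot": [0,0,0],"jaw": 1},
    {"linear": [-0.044,0,0.003],"rot": [0,0,0],"jaw": 1},
    {"linear": [-0.055,0,0.0],"rot": [0,0,0],"jaw": 1},
    {"linear": [-0.068,0,-0.007],"rot": [0,0,0],"jaw": 1},
    {"linear": [-0.074,0,-0.012],"rot": [0,0,0],"jaw": 1},
    {"linear": [-0.074,0,-0.012],"rot": [0,0,0],"jaw": 1},
  ],
)

```text
time_s: 26.8
tcp_pos: [0.4652, -0.0993, 0.1478]
orientation: [1.0, 0.012, -0.001, -0.0]
ft_force: [0.4, 0.3, 1.2]
opening: 0.0002
gripper_force: 0.2
```

```bash
python3 - <<'E'
from h import *
c=snap('scene','s13.png'); w=snap('wrist','w13.png'); z=sense();print(z['tcp_pos'],z['ft_force'])
g=cv2.cvtColor(w['frame'],cv2.COLOR_RGB2GRAY)
for t in(.5,.8,1.1): print(t,'tip w',np.round(proj(w,levp(t,62))),'s',np.round(proj(c,levp(t,62))))
for X,Z in((-57,66),(-66,68),(-57,85)): print('bar at',X,Z,[np.round(proj(w,W([X,y,Z]))).tolist() for y in(-20,0,20)])
print('lip',[np.round(proj(w,W([-68.5+a,0,68+13]))).tolist() for a in(-7.5,2.5)])
u=int(proj(w,W([-60,17,70]))[0]); print('col',u,[int(x) for x in g[20:140:2,u-2:u+3].mean(1)])
u=int(proj(w,W([-60,0,70]))[0]); print('col',u,[int(x) for x in g[20:140:2,u-2:u+3].mean(1)])
E
```

```text
[ 0.46615408 -0.09944786  0.14818737] [0.06933105 0.84335525 1.68981268]
0.5 tip w [316. 296.] s [359. 176.]
0.8 tip w [316. 295.] s [357. 171.]
1.1 tip w [316. 280.] s [353. 166.]
bar at -57 66 [[354.0, 66.0], [317.0, 66.0], [280.0, 66.0]]
bar at -66 68 [[354.0, 84.0], [317.0, 83.0], [280.0, 83.0]]
bar at -57 85 [[358.0, 63.0], [317.0, 63.0], [276.0, 62.0]]
lip [[317.0, 103.0], [317.0, 83.0]]
col 285 [25, 83, 105, 65, 41, 43, 41, 34, 47, 67, 73, 74, 73, 73, 72, 73, 73, 73, 72, 72, 72, 72, 72, 71, 72, 72, 72, 72, 71, 71, 71, 70, 78, 93, 99, 83, 71, 71, 71, 71, 72, 72, 72, 72, 72, 73, 72, 72, 73, 73, 72, 72, 72, 73, 72, 74, 73, 73, 73, 73]
col 317 [22, 84, 107, 68, 43, 44, 60, 109, 113, 113, 112, 112, 113, 113, 113, 112, 112, 111, 111, 111, 111, 111, 110, 111, 110, 110, 109, 109, 109, 109, 104, 94, 105, 104, 103, 103, 104, 103, 100, 98, 89, 67, 70, 69, 70, 70, 69, 69, 70, 69, 69, 69, 69, 68, 68, 69, 68, 68, 68, 67]
```

Request:
drive_tool(
  moves=[
    {"linear": [-0.007,0,-0.008],"rot": [0,0,0],"jaw": 1},
    {"linear": [-0.011,0,-0.017],"rot": [0,0,0],"jaw": 1},
    {"linear": [-0.015,0,-0.025],"rot": [0,0,0],"jaw": 1},
    {"linear": [-0.018,0,-0.031],"rot": [0,0,0],"jaw": 1},
    {"linear": [-0.018,0,-0.034],"rot": [0,0,0],"jaw": 1},
    {"linear": [-0.018,0,-0.034],"rot": [0,0,0],"jaw": 1},
  ],
)

```text
time_s: 27.65
tcp_pos: [0.447, -0.0991, 0.1145]
orientation: [1.0, 0.013, -0.001, -0.0]
ft_force: [-4.7, 1.4, 9.1]
opening: -0.0
gripper_force: 4.6
```

Request:
drive_tool(
  moves=[
    {"linear": [0,0,-0.002],"rot": [0,0,0],"jaw": 1},
    {"linear": [0,0,-0.002],"rot": [0,0,0],"jaw": 1},
  ],
)

```text
time_s: 27.9
tcp_pos: [0.4471, -0.0992, 0.1143]
orientation: [1.0, 0.013, -0.001, -0.0]
ft_force: [-10.7, 3.6, 27.8]
opening: 0.0
gripper_force: 13.7
```

Request:
drive_tool(
  moves=[
    {"linear": [0,0,0.03],"rot": [0,0,0],"jaw": 1},
    {"linear": [-0.005,0,0.08],"rot": [0,0,0],"jaw": 1},
    {"linear": [-0.01,0,0.13],"rot": [0,0,0],"jaw": 1},
    {"linear": [-0.02,0,0.18],"rot": [0,0,0],"jaw": 1},
    {"linear": [-0.02,0,0.2],"rot": [0,0,0],"jaw": 1},
    {"linear": [-0.02,0,0.2],"rot": [0,0,0],"jaw": 1},
    {"linear": [-0.02,0,0.2],"rot": [0,0,0],"jaw": 1},
  ],
)

```text
time_s: 28.78
tcp_pos: [0.4278, -0.0993, 0.3109]
orientation: [1.0, 0.012, -0.001, -0.001]
ft_force: [1.0, 0.5, -1.1]
opening: 0.0001
gripper_force: 0.0
```

```bash
python3 - <<'E'
from h import *
c=snap('scene','s14.png'); w=snap('wrist','w14.png'); z=sense();print(z['tcp_pos'],z['ft_force'])
for t in(0,.2,.5): print(t,'tip64 w',np.round(proj(w,levp(t,64,0,4))),'s',np.round(proj(c,levp(t,62))))
print('bar seat',[np.round(proj(w,W([-68.5,y,68]))).tolist() for y in(-20,20)],'lid',[(th,np.round(proj(w,lidp((-101,78,7),th))).tolist()) for th in(0,.14)])
cv2.imwrite('pics/v14.png',np.hstack([cv2.resize(w['frame'][0:200,230:400],(425,500),interpolation=2),cv2.resize(c['frame'][120:190,310:362],(371,500),interpolation=2)])[:,:,::-1])
E
```

```text
[ 0.42767395 -0.09925519  0.31063001] [-0.11917508 -0.04672385  0.56364455]
0 tip64 w [317. 170.] s [361. 184.]
0.2 tip64 w [317. 170.] s [361. 181.]
0.5 tip64 w [317. 167.] s [359. 176.]
bar seat [[338.0, 51.0], [298.0, 51.0]] lid [(0, [240.0, 53.0]), (0.14, [237.0, 48.0])]
```

View pics/v14.png

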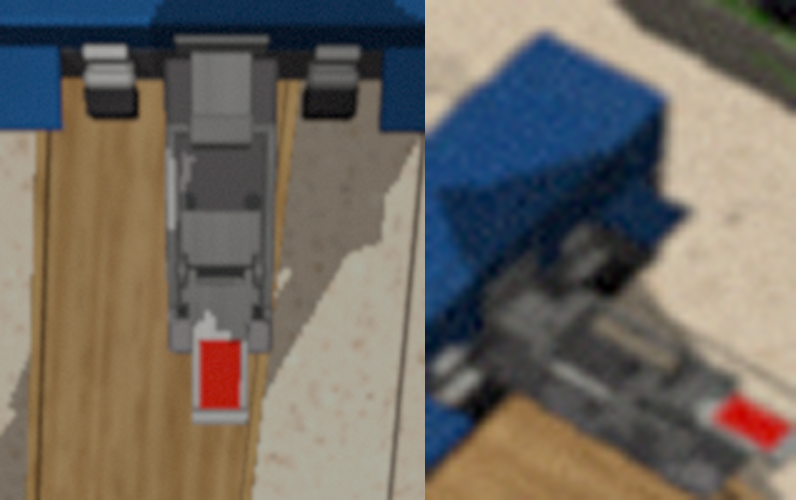

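```bash
python3 -c "
from workcell import workorder; print(workorder.sign_off())"
```

```text
the job is handed in; nothing more can be done
None
```

I stood the three shakers that were out (two pepper, one salt) upright in bays 0, 2 and 3. The lid is clicked shut, the bail is hooked over the keeper and the lever lies flat. The jars and cup were not touched, and I handed the job in at about 29 s (it returned no verdict).

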